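# Pop the orange tube reader open

### The job

Open the tube reader with the orange lid: with the fingertips, press the ringed spot at the front of its orange lid down to the stop just once, then back away so that the lid pops up by itself, and make sure that it stays standing fully open with nothing touching it. Do not grip, pry or re-press the lid, keep the blue-lidded reader shut, and leave everything else on the bench where it is.

Things in the scene. Friction and masses are not known exactly. Their poses are not given: they have to be found in the camera images.
- orange_reader: the tube reader with the orange lid, fixed to the bench: white housing 130 (x) x 100 (y) x 88 mm high. Origin: centre of its underside. Its -x face, with the small display, is the front; z up. Rim beside the lid 77 mm, hinge block behind the lid 88 mm above the bench
- orange_lid_press (a point): centre of the white-ringed press spot (24 mm across) on top of the orange lid, 86 mm above the bench when shut; rides with the lid. Lid 93 (reader x) x 84 x 10 mm, its top 9 mm proud of the rim; the spot is 21 mm behind its front edge, 72 mm in front of the hinge, mid-way across. About 3 N here pushes the lid to its stop
- orange_lid (a joint): lid angle, rad, hinge along its rear (+x) edge: 0 shut; negative pushed in, hard stop -0.09 (6.5 mm at the spot); 1.1 fully open upward (front edge 82 mm up, 51 mm back). Push-push latch: let go after reaching the stop, a spring swings it open within a second and keeps it there (it rests against a finger left above it); an open lid pushed to the stop latches shut
- orange_cam (a joint): index slide inside the orange lid's latch (hidden in the housing), m: 0 latched at the start, about 0.005 while the lid is pressed in, about 0.0095 once it has popped open after one press, about 0.015 during a second press and 0.020 when latched shut again
- blue_reader: the other, otherwise identical, tube reader with the blue lid, fixed to the bench: white housing 130 (x) x 100 (y) x 88 mm high. Origin: centre of its underside. Its -x face, with the small display, is the front; z up. Rim beside the lid 77 mm, hinge block behind the lid 88 mm above the bench
- blue_lid_press (a point): centre of the white-ringed press spot (24 mm across) on top of the blue lid, 86 mm above the bench when shut; rides with the lid. Lid 93 (reader x) x 84 x 10 mm, its top 9 mm proud of the rim; the spot is 21 mm behind its front edge, 72 mm in front of the hinge, mid-way across. About 3 N here pushes the lid to its stop
- blue_lid (a joint): lid angle, rad, hinge along its rear (+x) edge: 0 shut; negative pushed in, hard stop -0.09 (6.5 mm at the spot); 1.1 fully open upward (front edge 82 mm up, 51 mm back). Push-push latch: let go after reaching the stop, a spring swings it open within a second and keeps it there (it rests against a finger left above it); an open lid pushed to the stop latches shut
- blue_cam (a joint): index slide inside the blue lid's latch (hidden in the housing), m: 0 latched at the start, about 0.005 while the lid is pressed in, about 0.0095 once it has popped open after one press, about 0.015 during a second press and 0.020 when latched shut again
- tube_rack: loose green tube rack, 70 x 130 x 45 mm, with coloured tube caps on top; origin at the centre of its underside (bystander, leave alone)
- tip_box: loose cream box of orange pipette tips, 80 x 115 x 60 mm; origin at the centre of its underside (bystander, leave alone)
- salt_bottle: loose white reagent bottle with yellow label, 92 mm across, 190 mm tall; origin at the centre of its underside (bystander, leave alone)
- stain_jar: loose small amber jar with blue cap, 40 mm across, 55 mm tall; origin at the centre of its underside (bystander, leave alone)
- pipette: loose white pipette lying flat, about 265 mm long, 22 mm high; origin at the centre of its underside (bystander, leave alone)
- lab_timer: loose grey bench timer, 55 x 65 x 18 mm; origin at the centre of its underside (bystander, leave alone)

How it is judged (in metres and radians):
On the way, in this order (a step that is already met when the one before it is completed fails the run):
1. the orange lid is pressed in with the fingers (value of joint orange_lid below -0.03 rad and contact force between the fingers and orange_lid above 0.5 N), for 0.02 s.
2. after that one press the orange lid has popped open and stays open for a second with nothing touching it (value of joint orange_lid above 0.9 rad and value of joint orange_cam between 0.007 and 0.012 m and contact force between orange_lid and anything else below 0.1 N), for 1 s.
At the end, for the whole second after the job is handed in: the orange lid stands open (joint above 0.9 rad) and at rest with nothing touching it after a single press (cam between 7 and 12 mm), the blue lid is still latched shut (-0.025 to 0.04 rad), and every loose thing lies within 20 mm of where it was (all of step 2 and velocity of joint orange_lid between -0.1 and 0.1 rad/s and value of joint blue_lid between -0.025 and 0.04 rad and value of joint blue_cam below 0.003 m and distance of each of tube_rack, tip_box, salt_bottle, stain_jar, pipette, lab_timer from where it was at the start of the episode below 0.02 m).
It fails at once if the orange lid is pressed in a second time (value of joint orange_cam above 0.0125 m).
It fails at once if the orange lid is pried open without its latch being pressed (value of joint orange_lid above 0.15 rad and value of joint orange_cam below 0.004 m).
It fails at once if the blue lid is pressed in or opened (not (value of joint blue_lid between -0.025 and 0.04 rad and value of joint blue_cam below 0.003 m)).
It fails at once if a loose thing on the bench is moved, lifted or carried (not (distance of each of tube_rack, tip_box, salt_bottle, stain_jar, pipette, lab_timer from where it was at the start of the episode below 0.02 m)).
It also fails if it takes over 32 s, if anything falls off the work surface, if the arm or the gripper's body presses on something with over 40 N, if the wrist force passes 120 N, or if a joint passes its speed limit or range.

### The arm

A 7-joint arm with a two-finger parallel gripper is mounted at the origin on the work surface. World frame = base frame: x ahead of the robot, y to its left, z up, the work surface at z = 0. Lengths are in m, angles in degrees, forces in N, time in s.
With the tool pointing down it reaches from about 0.425 to 0.875 m from the base axis. Payload 4.7 kg.
Tool frame: the origin (TCP) lies between the finger pads; the fingertips stand env.finger_overhang ahead of it and the grasp point (between the pads) lies 5 mm behind it (env.finger_overhang is the distance from the TCP to the fingertips, in m); z points along the fingers, y is the line along which they close (so a half turn about z gives the same grasp; the last joint's range is limited). The gripper opens to 87 mm and grips with 3 to 60 N. Pads are 19 mm wide; open, the fingers measure 117 mm over their backs; the gripper's body (75 mm by 190 mm) begins 51 mm behind the grasp point.
Start: joints at [77.527, 18.392, -4.016, 83.108, 1.295, 78.541, -3.26], TCP at [0.149, -0.633, 0.237] pointing down, gripper open.
Joint ranges: [-163.93, 163.93], [-17.29, 119.83], [-79.2, 71.16], [3.27, 140.29], [-89.18, 269.18], [5.43, 117.66], [-154.24, 154.24]. Speed limits (degrees/s): [147.25, 147.25, 180, 180, 180, 180, 180].

### API

Orientations are given as [roll, pitch, yaw] about the fixed x, y, z axes, in that order (R = Rz(yaw) Ry(pitch) Rx(roll)).
In Python, from cell import telemetry, eyes, env, models gives the robot as it stands. The module is installed in compiled form; this text tells all that it offers.
- The arm moves only by the tool drive_tool, never from a script. Its arguments are lists of equal length, an entry for each row: "angular": the turn, a rotation vector about the tool's x, y, z in rad, a list of three; "delta_pos": the shift along the tool's x, y, z in cm, a list of three; "gripper": the finger opening in cm, from 0 to 8.7. A call has 1 to 20 rows; each row shifts and turns the commanded pose from where the row before left it, along the tool's axes as they then stand; what a row does not reach is not made up. A row lasts 1/10 s, in which the tool goes at most 50 mm and 8.59 degrees, less where a joint would pass 70% of its speed; a pose out of reach is approached as far as the arm can. A call with a gripper value outside its range is refused whole. The fingers move at their own pace and stop on an object; "squeeze" is the grip in N (left out, the last holds). Time passes only in rows, so rows that do not move let the fingers close. It gives the time, the measured TCP pose, the force, the opening and the grip force at its end, in the units of the state.
- telemetry.get_obs(): the state, without advancing time (a new reading comes with each control period).
- eyes.read_camera(name): name is "side" or "top"; returns a dict with "pixels" (480x640x3 uint8, red, green, blue), "mtx" (3x3 intrinsics, pixels), "origin" and "orientation" of the camera in the world. Camera axes: x right, y down, z forward; pixel columns grow to the right and rows downward; lengths in m; the calibration is good to about 2 mm. A picture is of the moment at which its call begins. There is no depth.
- env.sign_off(): hands the job in; it is judged then, once.
Trained networks look in a picture, given as the dict that the camera call returned (one of the last four; its "shot" number tells which), for a name from the list of things; names that differ only in an ending like _2 or _b are one class to them, and where a whole thing is asked for, a point or a joint stands for the part that bears it (a point fixed in the world has none). Each returns a list of dicts, best first, with "p" (0 to 1); they miss things now and then, are a little off and sometimes report something else, mostly with a low value. They report only what shows in the picture. A call takes as long as a camera call.
- models.search_frame(picture, target): "centre" ([column, row] in pixels, amid what is visible of it).
- models.cut_out(picture, target): "pixels" (480x640 bool, what is visible of it) and "centre" ([column, row] in pixels, amid what is visible of it).
The state is a dict: "time_s": time; "qpos": joint angles; "joint_velocities": joint speeds; "effort": joint torques, N m; "tool_pos": TCP position; "tool_rot": TCP orientation; "force": force on the tool from outside, world axes, zero at the start; "wrist_torque": the same for the moment, N m; "grip_width": finger opening in m; "grasp_force": force on a finger pad.
Only numpy, scipy, OpenCV 4.12 (cv2) and the standard library are available. Lean on these libraries where they do the work, as an engineer would, in place of code of your own. Each camera call takes 0.05 s, during which the arm holds its last target. There are 200 camera calls.

## Working session

There is one attempt and no reset: what is moved stays moved. The work goes in short steps, Python scripts to look and compute and a tool call to move; the robot and the scene stay as the last step left them, time stands still between calls to the robot, and variables do not carry over. Pictures are saved under pics/ and viewed, at most 10 in all, crops included, and the job is handed in when it is done.

Besides the shell and the picture viewer there is one more tool, called after "Call:" as a command line: name --argument value ..., lists and objects as JSON in quotes. drive_tool: Moves the arm, as the interface text tells. Its arguments: {"type":"object","properties":{"angular":{"type":"array","items":{"type":"array","items":{"type":"number"}}},"delta_pos":{"type":"array","items":{"type":"array","items":{"type":"number"}}},"gripper":{"type":"array","items":{"type":"number"}},"squeeze":{"type":"number"}},"required":["angular","delta_pos","gripper"]}

```bash
mkdir -p pics
cat > h.py <<'E'
import numpy as np, cv2
from cell import telemetry, eyes, env, models
from scipy.spatial.transform import Rotation as R
def camR(c):
    o=np.array(c["orientation"],float)
    return o if o.shape==(3,3) else R.from_euler('xyz',o,degrees=True).as_matrix()
def ray(c,px):
    d=camR(c)@np.linalg.inv(np.array(c["mtx"]))@np.array([px[0],px[1],1.]);return np.array(c["origin"]),d
def atz(c,px,z):
    o,d=ray(c,px);return o+d*(z-o[2])/d[2]
def proj(c,p):
    q=np.array(c["mtx"])@(camR(c).T@(np.array(p)-np.array(c["origin"])));return q[:2]/q[2]
def tri(c1,p1,c2,p2):
    o1,d1=ray(c1,p1);o2,d2=ray(c2,p2)
    s=np.linalg.lstsq(np.c_[d1,-d2],o2-o1,rcond=None)[0]
    a=o1+s[0]*d1;b=o2+s[1]*d2;return (a+b)/2,np.linalg.norm(a-b)
def save(c,n): cv2.imwrite(n,cv2.cvtColor(c["pixels"],cv2.COLOR_RGB2BGR))
E
python3 - <<'E'
from h import *
s=telemetry.get_obs();print(s,env.finger_overhang)
C={n:eyes.read_camera(n) for n in("side","top")}
for n,c in C.items():
    save(c,f"pics/{n}0.png");print(n,c["origin"],c["orientation"])
    for t in("orange_lid_press","blue_lid_press","orange_reader","orange_lid","blue_reader","tube_rack","tip_box","salt_bottle","stain_jar","pipette","lab_timer"):
        r=models.search_frame(c,t)[:2]
        print(n,t,[(np.round(x["centre"],1),round(x["p"],2),atz(c,x["centre"],.086 if"lid" in t else .08 if "reader" in t else .03).round(3)) for x in r])
E
```

```text
{'time_s': 0.0, 'qpos': array([77.52759559, 18.43922029, -4.0132855 , 83.17455186,  1.29452676,
       78.53994711, -3.25953214]), 'joint_velocities': array([-0.01611898,  0.07586437, -0.00307556, -0.13312239, -0.01897809,
        0.07269227, -0.08928458]), 'effort': array([-3.20541330e-04, -4.91287959e+01, -4.04500030e-01, -3.12523377e+01,
       -6.39862963e-02,  4.37174260e-02,  1.90245300e-04]), 'tool_pos': array([ 0.14912627, -0.63212839,  0.23546242]), 'tool_rot': array([-1.79891486e+02,  5.94149892e-03,  1.32803940e+01]), 'force': array([ 0.14164305,  0.55024267, -0.09480241]), 'wrist_torque': array([-0.02927171, -0.02102811, -0.04449155]), 'grasp_force': 0.0, 'grip_width': 0.08674477289305534} 0.014
side [ 0.3643676  -1.03014743  0.84496397] [-126.04385982   -0.23599707  -12.06508908]
side orange_lid_press [(array([331.1, 293.2]), 0.62, array([ 0.571, -0.198,  0.086]))]
side blue_lid_press [(array([284.1, 198.3]), 0.57, array([0.535, 0.192, 0.086]))]
side orange_reader [(array([327.9, 308.6]), 0.81, array([ 0.556, -0.236,  0.08 ])), (array([282.7, 202.1]), 0.25, array([0.53 ,
[... 1096 characters left out ...]
rray([ 0.575, -0.203,  0.086])), (array([221.5, 246.7]), 0.54, array([0.534, 0.183, 0.086]))]
top blue_reader [(array([222.6, 246. ]), 0.8, array([0.536, 0.181, 0.08 ]))]
top tube_rack [(array([101.3, 229.1]), 0.94, array([0.579, 0.471, 0.03 ]))]
top tip_box [(array([510.3, 242.6]), 0.66, array([ 0.548, -0.484,  0.03 ]))]
top salt_bottle [(array([442.7, 152.1]), 0.93, array([ 0.763, -0.33 ,  0.03 ]))]
top stain_jar [(array([305.1, 231.4]), 0.76, array([ 0.574, -0.004,  0.03 ]))]
top pipette [(array([288.4, 306.1]), 0.83, array([0.401, 0.035, 0.03 ])), (array([511. , 243.1]), 0.61, array([ 0.547, -0.486,  0.03 ]))]
top lab_timer [(array([383. , 305.3]), 0.79, array([ 0.402, -0.184,  0.03 ]))]
```

Run:
```python
import cv2
a=cv2.imread("pics/side0.png");b=cv2.imread("pics/top0.png")
cv2.imwrite("pics/b0.png",cv2.resize(b[170:310,320:480],None,fx=4.2,fy=4.2,interpolation=2))
```

```text
(no output)
```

View pics/side0.png

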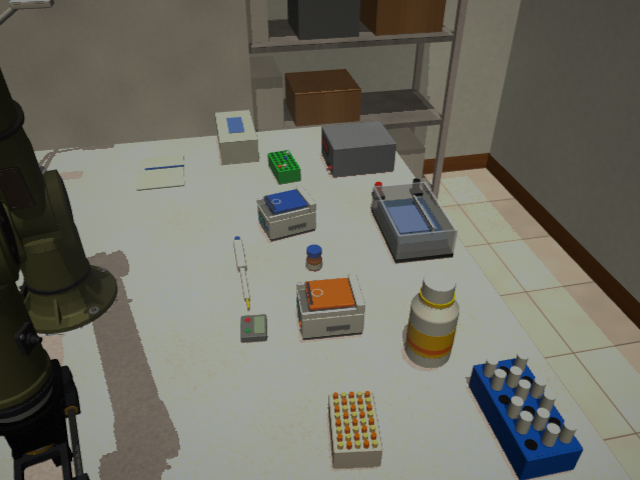

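View pics/b0.png

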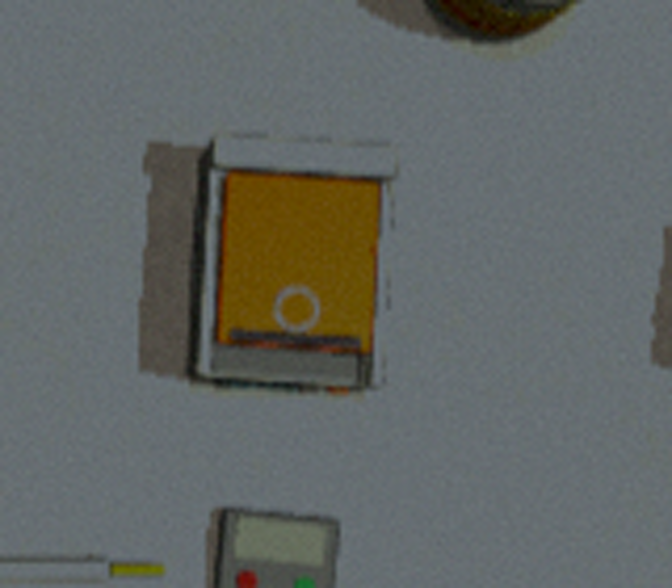

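View pics/top0.png

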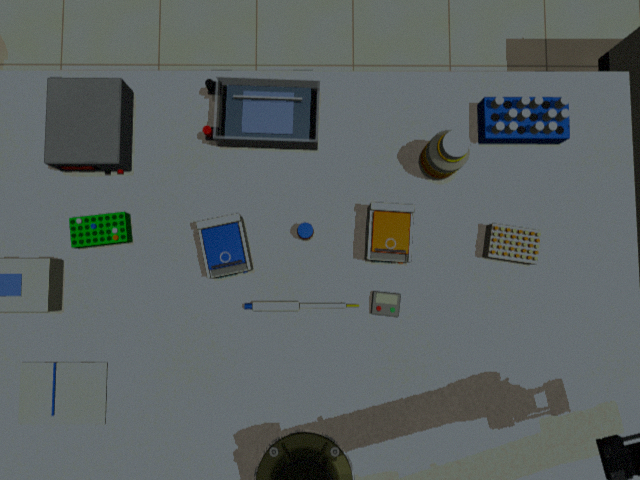

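The top view shows the orange lid's ring at about (390.7, 243.6), near the lid's front edge. In the side view it is at about (317, 293). The network's (389, 230.5) is the lid's middle, so I'll use the ring itself.

Run:
```python
from h import *
C={n:eyes.read_camera(n) for n in("side","top")}
t=C["top"]
cor=[np.array(p)/4.2+[320,170] for p in((228,172),(381,181),(370,352),(218,343))]
W=[atz(t,p,.086) for p in cor];print(np.round(W,3))
f=(W[2]+W[3])/2;b=(W[0]+W[1])/2;print("len",np.linalg.norm(b-f),np.linalg.norm(W[0]-W[1]),"yaw",np.degrees(np.arctan2(*(b-f)[[1,0]])), "spot by lid",f+(b-f)*21/93)
pr=np.array((297,309))/4.2+[320,170]
P=atz(t,pr,.086);print("ring top",P,"in side",proj(C["side"],P))
print(tri(C["side"],(317,293),t,pr))
a=C["side"]["pixels"][265:345,285:375,::-1]
cv2.imwrite("pics/s1.png",cv2.resize(a,None,fx=7,fy=7,interpolation=2))
```

```text
[[ 0.615 -0.16   0.086]
 [ 0.61  -0.242  0.086]
 [ 0.519 -0.235  0.086]
 [ 0.523 -0.154  0.086]]
len 0.09208801193127651 0.08227543935736979 yaw -4.199637032792953 spot by lid [ 0.54165888 -0.19561868  0.086     ]
ring top [ 0.54149802 -0.19594155  0.086     ] in side [316.79092243 294.39906238]
(array([ 0.54163317, -0.19551618,  0.08939986]), np.float64(0.0007680651731862792))
```

View pics/s1.png

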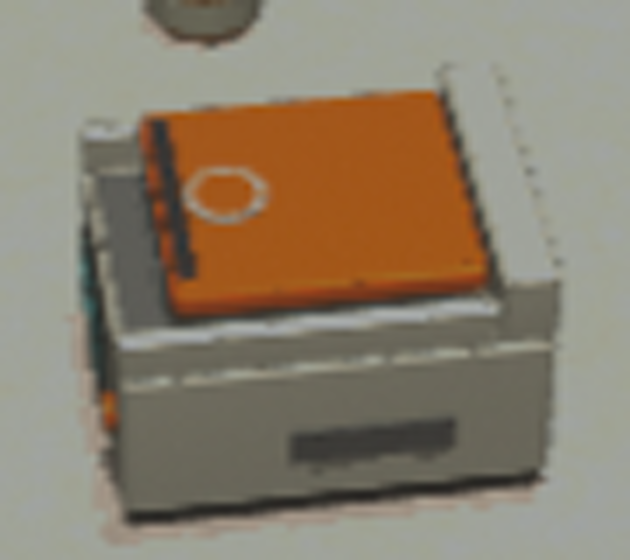

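Lid length and width come out at 92 x 82 mm, close to the given 93 x 84, and the spot is at (0.5415, -0.1955, 0.086). I'll close the fingers and fly above it.

Call:
drive_tool --angular '[[0,0,0],[0,0,0],[0,0,0],[0,0,0],[0,0,0],[0,0,0],[0,0,0],[0,0,0],[0,0,0],[0,0,0],[0,0,0],[0,0,0],[0,0,0],[0,0,0],[0,0,0],[0,0,0],[0,0,0],[0,0,0]]' --delta_pos '[[3,-2.1,0],[3,-2.1,0],[3,-2.1,0],[3,-2.1,0],[3,-2.1,0],[3,-2.1,0],[3,-2.1,0],[3,-2.1,0],[3,-2.1,0],[3,-2.1,0],[3,-2.1,0],[3,-2.1,0],[3,-2.1,0],[3,-2.1,0],[3,-2.1,0],[3,-2.1,0],[0,0,0],[0,0,0]]' --gripper '[0,0,0,0,0,0,0,0,0,0,0,0,0,0,0,0,0,0]'

```text
time_s: 3.1
tool_pos: [0.5396, -0.1945, 0.2365]
tool_rot: [180.0, 0.0, 13.4]
force: [-1.0, -0.5, -0.4]
grip_width: 0.0008
grasp_force: 0.0
```

Call:
drive_tool --angular '[[0,0,0],[0,0,0],[0,0,0],[0,0,0],[0,0,0],[0,0,0]]' --delta_pos '[[0.2,0.1,3],[0,0,3],[0,0,3],[0,0,2.2],[0,0,0],[0,0,0]]' --gripper '[0,0,0,0,0,0]'

```text
time_s: 3.7
tool_pos: [0.5409, -0.1972, 0.1249]
tool_rot: [180.0, 0.0, 13.2]
force: [0.3, 0.2, 0.3]
grip_width: 0.0002
grasp_force: 0.0
```

Run:
```python
from h import *
c=eyes.read_camera("side");a=c["pixels"][225:345,265:395,::-1]
cv2.imwrite("pics/s2.png",cv2.resize(a,None,fx=5,fy=5,interpolation=2))
s=telemetry.get_obs();print(s["tool_pos"],s["force"],proj(c,s["tool_pos"]-[0,0,.014]))
```

```text
[ 0.54181717 -0.19711539  0.12588345] [0.99092209 0.23421399 0.87535487] [317.08642635 285.23963602]
```

View pics/s2.png

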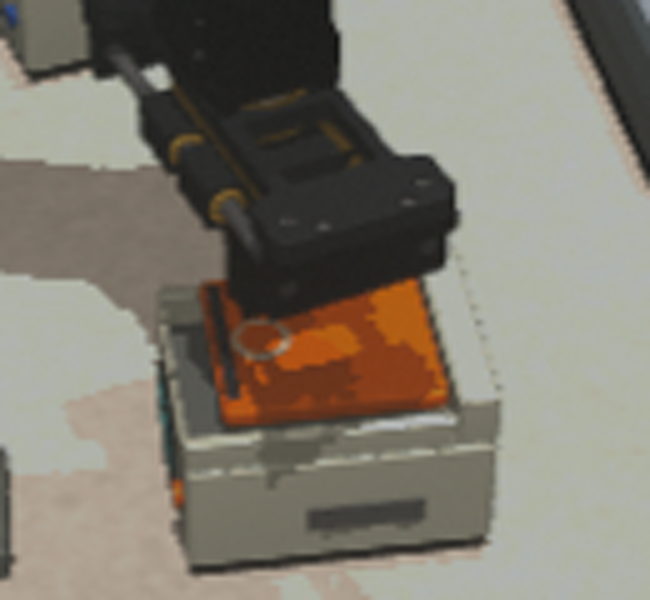

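The gripper body hides the fingertips, and its 13° yaw explains the apparent offset. The ring is visible at crop (261, 338), under the projected tip. Next I'll press slowly, moving only downward and watching the force.

Call:
drive_tool --angular '[[0,0,0],[0,0,0],[0,0,0],[0,0,0],[0,0,0],[0,0,0],[0,0,0]]' --delta_pos '[[0,-0.1,1.5],[0,0,0.7],[0,0,0.3],[0,0,0.2],[0,0,0.2],[0,0,0.1],[0,0,0]]' --gripper '[0,0,0,0,0,0,0]'

```text
time_s: 4.45
tool_pos: [0.5411, -0.1949, 0.0947]
tool_rot: [180.0, 0.0, 13.3]
force: [-2.4, 0.2, 2.8]
grip_width: 0.0004
grasp_force: 1.4
```

Call:
drive_tool --angular '[[0,0,0],[0,0,0],[0,0,0]]' --delta_pos '[[0,0,0.1],[0,0,0.1],[0,0,0]]' --gripper '[0,0,0]'

```text
time_s: 4.75
tool_pos: [0.5412, -0.195, 0.0941]
tool_rot: [180.0, 0.0, 13.3]
force: [-5.9, 1.5, 11.3]
grip_width: 0.0003
grasp_force: 5.9
```

The force jumped to 11 N with almost no travel, so the lid is at its stop. Now I'll back away quickly, up and to the front.

Call:
drive_tool --angular '[[0,0,0],[0,0,0],[0,0,0],[0,0,0],[0,0,0],[0,0,0],[0,0,0],[0,0,0],[0,0,0],[0,0,0],[0,0,0],[0,0,0],[0,0,0],[0,0,0],[0,0,0],[0,0,0],[0,0,0]]' --delta_pos '[[0,0,-3],[-1,0,-4.5],[-2,0,-4.5],[-2,0,-4.5],[-2,0,-4],[-1,0,-3],[0,0,0],[0,0,0],[0,0,0],[0,0,0],[0,0,0],[0,0,0],[0,0,0],[0,0,0],[0,0,0],[0,0,0],[0,0,0]]' --gripper '[0,0,0,0,0,0,0,0,0,0,0,0,0,0,0,0,0]'

```text
time_s: 6.45
tool_pos: [0.4634, -0.2133, 0.3276]
tool_rot: [180.0, -0.0, 13.3]
force: [-0.5, -0.5, 0.3]
grip_width: 0.0003
grasp_force: 0.0
```

Run:
```python
from h import *
c=eyes.read_camera("side");save(c,"pics/s3.png")
s=telemetry.get_obs();print(s["time_s"],s["tool_pos"],s["force"])
```

```text
6.5 [ 0.46336306 -0.21329798  0.32760264] [-0.40846818  0.02696251  0.13395763]
```

View pics/s3.png

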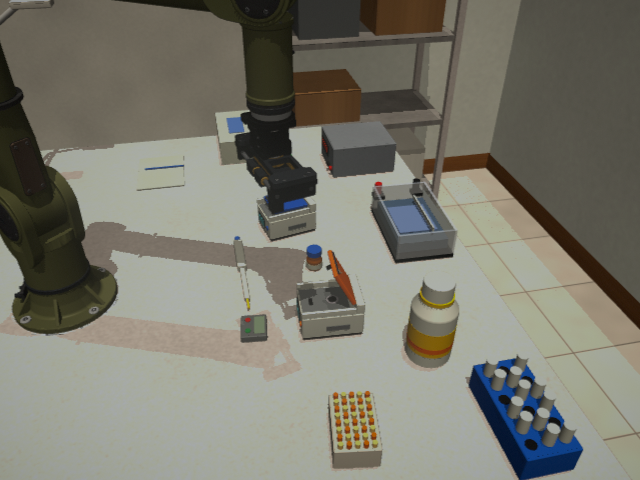

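The orange lid stands fully open at about (342, 278), with the gripper well clear of it. The other things look unmoved. I'll hold for a bit over a second, then hand in.

Call:
drive_tool --angular '[[0,0,0],[0,0,0],[0,0,0],[0,0,0],[0,0,0],[0,0,0],[0,0,0],[0,0,0],[0,0,0],[0,0,0],[0,0,0],[0,0,0],[0,0,0],[0,0,0],[0,0,0]]' --delta_pos '[[0,0,0],[0,0,0],[0,0,0],[0,0,0],[0,0,0],[0,0,0],[0,0,0],[0,0,0],[0,0,0],[0,0,0],[0,0,0],[0,0,0],[0,0,0],[0,0,0],[0,0,0]]' --gripper '[0,0,0,0,0,0,0,0,0,0,0,0,0,0,0]'

```text
time_s: 8.0
tool_pos: [0.4634, -0.2132, 0.3275]
tool_rot: [180.0, 0.0, 13.3]
force: [0.9, -0.3, -0.5]
grip_width: 0.0003
grasp_force: 0.0
```

```bash
python3 -c "
from h import *
c=eyes.read_camera('side');print([np.round(x['centre']) for x in models.search_frame(c,'orange_lid')]);print(env.sign_off())"
```

```text
[array([286., 219.]), array([342., 276.])]
the job is handed in; nothing more can be done
None
```

I pressed the orange lid to its stop once, it popped up and was standing open with nothing touching it, and I handed the job in at about 8 s; sign-off returned no verdict.

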